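Unlock the code bolt and open the gauge drawer

TASK

The drawer chest on the welding bench is locked by the three-wheel code bolt on its top; the code is 4-7-2, read along the tops of the wheels from left to right as seen from the robot. The middle wheel already stands on 7: roll the two outer wheels to 4 and 2 without turning the middle one, then slide the bolt fully to the right by its knob, without forcing it. Then pull the drawer fully open and leave it open, the bolt drawn and the code showing, with the other things on the bench and the chest where they are.

Things in the scene. Friction and masses are not known exactly. Their poses are not given: they have to be found in the camera images.
- chest: Grey steel bench chest with one drawer, fixed to the bench: 250 mm deep (x), 300 wide (y), 110 high to its flat top (deck). Origin: centre of its underside, on the bench. x points from the front (drawer side, facing the robot) to the back, y to the left seen from the robot, z up. All chest coordinates below are in this frame.
- lock (a point): Axis of the code bolt on the deck, at chest x -80, y 0, z 120 mm, 45 mm behind the front face: a 12 mm steel rod along chest y through three number wheels at y +60, +20, -20. Dark bearing blocks between them (outer ends y +84 and -45) reach 21 mm above the deck and bear a white line that marks where digits are read, at the wheels' tops.
- lock_eye (a point): Steel eye on a strap from the drawer front, 14 mm wide, at chest y 91 to 105 mm, top 24 mm above the deck, in which the rod's left end sits. Moves with the drawer (given here: its centre on the rod's axis).
- wheel_left (a joint): White number wheel, 44 mm across, 15 mm wide, the left one (chest y +60 mm). Value = digit at the top x 0.6283 rad, plus any whole turns (6.2832); it turns endlessly, value may be negative. Rolling its top towards the robot (chest -x) raises the value; one digit is 13.8 mm of rim travel. It clicks into each digit: about 1 N at the rim lifts it past half a digit, then it snaps on to the next.
- wheel_mid (a joint): White number wheel, 44 mm across, 15 mm wide, the middle one (chest y +20 mm); it already shows 7. Value = digit at the top x 0.6283 rad, plus any whole turns (6.2832); it turns endlessly, value may be negative. Rolling its top towards the robot (chest -x) raises the value; one digit is 13.8 mm of rim travel. It clicks into each digit: about 1 N at the rim lifts it past half a digit, then it snaps on to the next.
- wheel_right (a joint): White number wheel, 44 mm across, 15 mm wide, the right one (chest y -20 mm). Value = digit at the top x 0.6283 rad, plus any whole turns (6.2832); it turns endlessly, value may be negative. Rolling its top towards the robot (chest -x) raises the value; one digit is 13.8 mm of rim travel. It clicks into each digit: about 1 N at the rim lifts it past half a digit, then it snaps on to the next.
- wheel_left_top (a point): Fixed point at the top of the left wheel's rim, mid-width (chest x -80, y +60, z 142 mm, 32 mm above the deck): where its digit is read and where a fingertip lands. The digits are black, upright as seen from the robot. A fingertip pressed down here with about 5 N rolls the wheel by friction as it moves along chest x.
- wheel_mid_top (a point): The same point over the middle wheel (chest y +20 mm).
- wheel_right_top (a point): The same point over the right wheel (chest y -20 mm).
- wheel_left_four (a point): Point on the left wheel's rim at the centre of its 4; turns with the wheel and is at the top (chest z 142 mm) when the wheel shows 4.
- wheel_mid_seven (a point): Point on the middle wheel's rim at the centre of its 7; at the top when the wheel shows 7.
- wheel_right_two (a point): Point on the right wheel's rim at the centre of its 2; at the top when the wheel shows 2.
- bolt (a joint): Travel of the bolt in m: 0 home (locked), 0.030 fully drawn to the right (chest -y) at its stop. About 2 N of drag, stays where it is left. Pins in the wheels hold it (3 mm of play) unless all three wheels show the code; once drawn it keeps the wheels from turning.
- bolt_knob (a point): On the axis of the bolt's upright knob, a steel pin 12 mm thick with an 18 mm ball on top; this point is 20 mm above the rod's axis (30 above the deck), the ball's top 51 above the deck. Home at chest x -80, y -100 mm; from there to the last bearing block only the rod (top 16 mm above the deck) runs, leaving about 49 mm free. Moves with the bolt.
- drawer (a joint): Travel of the drawer in m towards the robot (chest -x): 0 shut, 0.120 fully open at its stop. About 2 N of drag, stays where it is left; the bolt's left end in the eye holds it shut until the bolt is drawn.
- drawer_handle (a point): Centre of the drawer's bow handle: a round steel bar 10 mm thick, 120 mm long along chest y, its axis 45 mm in front of the drawer face (40 mm clear gap behind it, open above and below) and 15 mm below deck level; legs run back to the face at both ends. Moves with the drawer.
- gas_cup: Bystander: small reddish ceramic torch cup, 25 mm across, 44 mm high, standing on the chest's deck behind the lock. Origin: on its underside.
- electrode_case: Bystander: flat black case 35 x 100 x 18 mm on the chest's deck behind the lock. Origin: on its underside.
- steel_block: Bystander: bright steel block 110 x 65 x 32 mm on the bench, left. Origin: on its underside.
- wire_brush: Bystander: brush lying on the bench, left front. Origin: on its underside.
- chip_hammer: Bystander: hammer lying on the bench, right front. Origin: on its underside.
- spray_can: Bystander: grey can 66 mm across, 170 mm high, standing on the bench, right. Origin: on its underside.
- corner_magnet: Bystander: dark triangular welding magnet, 25 mm thick, lying on the bench, right. Origin: on its underside.
- g_clamp: Bystander: G-clamp, 16 mm thick, lying on the bench, right front. Origin: on its underside.

How it is judged:
On the way, in this order (a step that is already met when the one before it is completed fails the run):
1. the wheels show 4-7-2 while the bolt is still home (z of each of wheel_left_four, wheel_mid_seven, wheel_right_two in the frame of chest above 0.14152 m and value of joint bolt below 0.006 m), for 0.2 s.
2. the bolt is drawn fully to the right, the code still showing and the drawer still shut (z of each of wheel_left_four, wheel_mid_seven, wheel_right_two in the frame of chest above 0.14152 m and value of joint bolt above 0.026 m and value of joint drawer below 0.02 m), for 0.2 s.
At the end, for the whole second after the job is handed in: The drawer stands at least 105 mm open (its stop is at 120 mm) and at rest, the bolt is drawn at least 24 mm of its 30 mm, and the wheels show 4-7-2, each within 12 degrees (value of joint drawer above 0.105 m and velocity of joint drawer between -0.02 and 0.02 m/s and value of joint bolt above 0.024 m and z of each of wheel_left_four, wheel_mid_seven, wheel_right_two in the frame of chest above 0.14152 m); the robot touches nothing.
It fails at once if the middle wheel is turned off its 7 (more than 20 degrees) (z of wheel_mid_seven in the frame of chest below 0.14067 m).
It fails at once if the bolt is forced: more than 40 N on it from the robot (contact force between bolt and the fingers above 40 N or contact force between bolt and the arm above 40 N).
It fails at once if another thing on the bench or chest is knocked or shifted by more than 20 mm (distance of any of gas_cup, electrode_case, steel_block, wire_brush, chip_hammer, spray_can, corner_magnet, g_clamp from where it was at the start of the episode above 0.02 m).
It also fails if it takes over 64 s, if anything falls off the work surface, if the arm or the gripper's body presses on something with over 40 N, if the wrist force passes 120 N, or if a joint passes its speed limit or range.

ROBOT

A 6-joint arm with a two-finger parallel gripper is mounted at the origin on the work surface. World frame = base frame: x ahead of the robot, y to its left, z up, the work surface at z = 0. Lengths are in m, angles in rad, forces in N, time in s.
With the tool pointing down it reaches from about 0.375 to 0.75 m from the base axis. Payload 9 kg.
Tool frame: the origin (TCP) lies between the finger pads; the fingertips stand robot.tcp_to_tips ahead of it and the grasp point (between the pads) lies 6 mm ahead of it (robot.tcp_to_tips is the distance from the TCP to the fingertips, in m); z points along the fingers, y is the line along which they close (so a half turn about z gives the same grasp; the last joint's range is limited). The gripper opens to 85 mm and grips with 20 to 120 N. Pads are 22 mm wide; open, the fingers measure 114 mm over their backs; the gripper's body (76 mm by 85 mm) begins 54 mm behind the grasp point. The pads swing forward as they close: fully open they stand 13 mm farther back than shut.
Start: joints at [-1.505, 0.104, 0.097, 1.564, 0, 1.353], TCP at [0.168, -0.576, 0.256] pointing down, gripper open.
Joint ranges: [-2.99, 2.99], [-0.84, 1.86], [-1.1, 1.16], [-1.84, 2.11], [-1.51, 1.56], [-3.14, 3.14]. Speed limits (rad/s): [2.22, 2.22, 2.57, 3.14, 3.14, 3.14].

INTERFACE

Orientations are given as a unit quaternion [w, x, y, z].
In Python, from workcell import robot gives the robot as it stands. The module is installed in compiled form; this text tells all that it offers.
- The arm moves only by the tool move_arm, never from a script. Its arguments are lists of equal length, an entry for each row: "translation": the shift along the tool's x, y, z in mm, a list of three; "twist": the turn about the tool's z in rad; "jaw": the gripper's target within -1 to 1 (shut at 1, half-way at 0, fully open at -1). In form: {"translation": [[x, y, z], ...], "twist": [twist, ...], "jaw": [jaw, ...]}. A call has exactly 8 rows; each row shifts and turns the commanded pose from where the row before left it, along the tool's axes as they then stand; what a row does not reach is not made up. A row lasts 1/12 s, in which the tool goes at most 41.7 mm and 7.16 degrees, less where a joint would pass 70% of its speed; a pose out of reach is approached as far as the arm can. A call with a gripper value outside its range is refused whole. The fingers move at their own pace and stop on an object; "grip_force" is the grip in N (left out, the last holds). Time passes only in rows, so rows that do not move let the fingers close, or fill a call up. It gives the time, the measured TCP pose, the force, the opening and the grip force at its end, in the units of the state.
- robot.get_state(): the state, without advancing time (a new reading comes with each control period).
- robot.camera(name): name is "side" or "top" or "wrist"; returns a dict with "image" (420x560x3 uint8, red, green, blue), "intrinsics" (3x3 intrinsics, pixels), "extrinsics" (4x4, takes a point from world to camera coordinates). Camera axes: x right, y down, z forward; pixel columns grow to the right and rows downward; lengths in m; the calibration is good to about 2 mm. The wrist camera is an equidistant fisheye: a pixel r from the principal point sees the ray r / f radians off the axis. A picture is of the moment at which its call begins. There is no depth.
- robot.job_done(): hands the job in; it is judged then, once.
The state is a dict: "t": time; "joint_positions": joint angles; "dq": joint speeds; "joint_efforts": joint torques, N m; "ee_pos": TCP position; "tool_rot": TCP orientation; "ft_force": force on the tool from outside, world axes, zero at the start; "wrist_torque": the same for the moment, N m; "finger_gap": finger opening in m; "grasp_force": force on a finger pad.
Only numpy, scipy, OpenCV 4.12 (cv2) and the standard library are available. Lean on these libraries where they do the work, as an engineer would, in place of code of your own. Each camera call takes 0.05 s, during which the arm holds its last target. There are 200 camera calls.

## Working session

There is one attempt and no reset: what is moved stays moved. The work goes in short steps, Python scripts to look and compute and a tool call to move; the robot and the scene stay as the last step left them, time stands still between calls to the robot, and variables do not carry over. Pictures are saved under pics/ and viewed, at most 10 in all, crops included, and the job is handed in when it is done.

Besides the shell and the picture viewer there is one more tool, called after ">>>" as name(argument=value, ...) on one line, values as JSON. move_arm: Moves the arm, as the interface text tells. Its arguments: {"type":"object","properties":{"translation":{"type":"array"},"twist":{"type":"array"},"jaw":{"type":"array"},"grip_force":{"type":"number"}},"required":["translation","twist","jaw"]}

```bash
mkdir -p pics; python3 - <<'E'
from workcell import robot
import cv2,numpy as np
print(robot.get_state(), robot.tcp_to_tips)
for n in ("side","top"):
    c=robot.camera(n); cv2.imwrite(f"pics/{n}0.png",c["image"][:,:,::-1]); print(n,c["intrinsics"].tolist(),c["extrinsics"].tolist())
    np.savez(f"{n}.npz",K=c["intrinsics"],E=c["extrinsics"],im=c["image"])
E
```

```text
{'t': 0.0, 'joint_positions': array([-1.50469708e+00,  1.04677817e-01,  9.64385671e-02,  1.56388940e+00,
       -2.91632281e-05,  1.35309944e+00]), 'dq': array([-0.00124186,  0.00017366, -0.00038178, -0.00265458,  0.00116795,
       -0.00019426]), 'joint_efforts': array([ 2.09757110e-05, -5.56926942e+01,  5.03652442e+01,  1.68088224e-02,
       -3.38314758e-04,  1.65118884e-06]), 'ee_pos': array([ 0.1679833 , -0.57568408,  0.25551798]), 'tool_rot': array([-6.65354815e-04,  9.89949130e-01,  1.41422334e-01,  3.59063187e-05]), 'ft_force': array([-1.02339243,  0.82196763,  0.73634748]), 'wrist_torque': array([0.00440914, 0.04160011, 0.00101945]), 'grasp_force': 0.0, 'finger_gap': 0.08558793950277616} 0.025
side [[419.70178734529384, 0.0, 279.54455180407456], [0.0, 419.70178734529384, 216.3904572161226], [0.0, 0.0, 1.0]] [[-0.9789323761008261, -0.20347187985614712, 0.01704690967291285, 0.524501142676904], [-0.1347157881874977, 0.5808813352320641, -0.8027630601815431, 0.20870029417721597], [0.15343747728182996, -0.7881472378222361, -0.5960544204001575, 0.955787104489661], [0.0, 0.0, 0.0, 1.0]]
top [[489.5950137656975, 0.0, 274.92076353911335], [0.0, 489.5950137656975, 205.40050148192816], [0.0, 0.0, 1.0]] [[-0.00753755812378136, -0.9999331963962209, 0.008762874092895898, -0.05680851243185606], [-0.9900346190645416, 0.006230043198094939, -0.14068631637610643, 0.5460487633558875], [0.14062232493903182, -0.009735980001376366, -0.9900154404968412, 1.2008599117860275], [0.0, 0.0, 0.0, 1.0]]
```

View pics/top0.png

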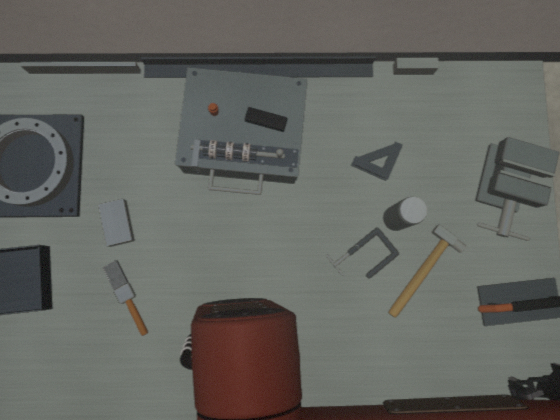

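View pics/side0.png

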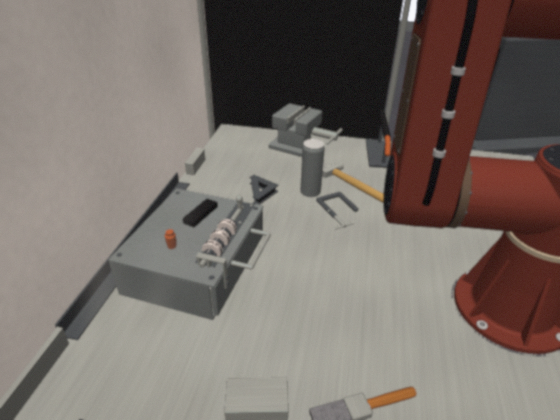

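The top view shows the chest at about (175–308, 68–182), with the wheels at (212,150), (229,151), (246,152) and the knob at (282,154). I'll enlarge the crops for corner and digit reading.

```bash
python3 - <<'E'
import cv2,numpy as np
a=np.load("top.npz")["im"][60:200,170:315,::-1]; b=np.load("side.npz")["im"][180:320,105:280,::-1]
a=cv2.resize(a,None,fx=4,fy=4,interpolation=cv2.INTER_CUBIC);
cv2.imwrite("pics/topc.png",cv2.convertScaleAbs(a,alpha=1.6)); b=cv2.resize(b,None,fx=4,fy=4,interpolation=cv2.INTER_CUBIC); cv2.imwrite("pics/sidec.png",cv2.convertScaleAbs(b,alpha=1.4))
E
```

```text
(no output)
```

View pics/topc.png

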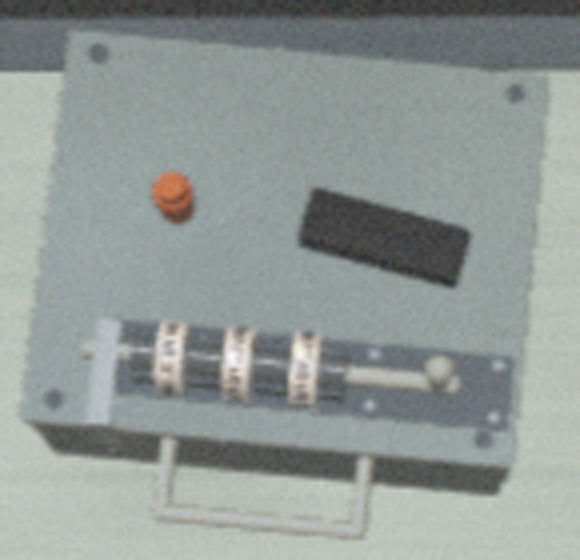

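View pics/sidec.png

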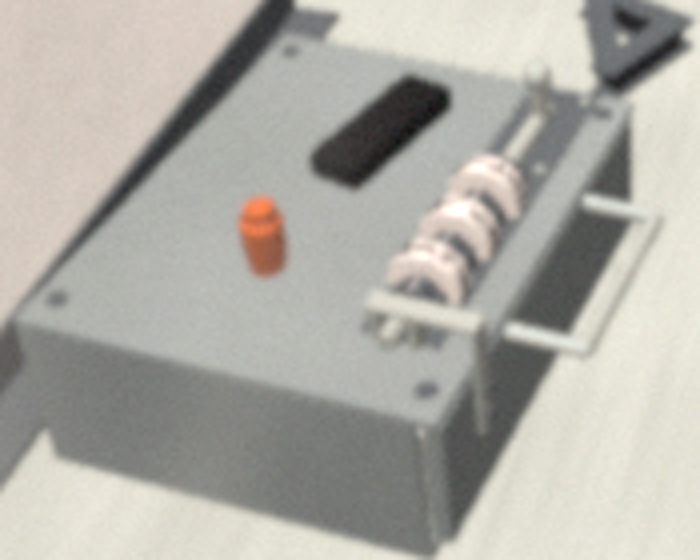

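```bash
cat > h.py <<'E'
import numpy as np,cv2
from scipy.optimize import least_squares
def R2(t): return np.array([[np.cos(t),-np.sin(t),0],[np.sin(t),np.cos(t),0],[0,0,1]])
def proj(c,P):
    q=P@c["E"][:3,:3].T+c["E"][:3,3]; p=q@c["K"].T; return p[:,:2]/p[:,2:]
def cw(p,P): return np.asarray(P)/1000@R2(p[2]).T+[p[0],p[1],0]
E
python3 - <<'E'
from h import *
cs={n:np.load(n+".npz") for n in("top","side")}
C=[[125,150,110],[125,-150,110],[-125,150,110],[-125,-150,110],[-80,-100,152]]
obs={"top":(C+[[-170,60,95],[-170,-60,95],[-80,60,142],[-80,20,142],[-80,-20,142]],np.array([[68,32],[549,75],[22,420],[510,462],[439,370],[160,515],[362,530],[170,356],[237,362],[305,368]]),(170,60)),
"side":(C,np.array([[18,322],[285,38],[437,415],[630,105],[537,72]]),(105,180))}
def res(p,use=("top","side")):
    return np.concatenate([((proj(cs[n],cw(p,obs[n][0]))-((obs[n][1]+.5)/4-.5+obs[n][2]))).ravel() for n in use])
for use in (("top",),("side",),("top","side")):
    r=least_squares(res,[.65,0,0],loss="soft_l1",args=(use,)); print(use,r.x,"\n",res(r.x,use).reshape(-1,2).round(1).tolist())
p=r.x
np.save("pose.npy",p)
for n,P in dict(L=[-80,60,142],M=[-80,20,142],R=[-80,-20,142],knob=[-80,-100,140],handle=[-170,0,95]).items(): w=cw(p,[P])[0]; print(n,w.round(4),np.hypot(*w[:2]).round(3))
E
```

```text
('top',) [ 0.74359414  0.02018139 -0.09723132] 
 [[-0.3, -0.2], [-0.1, -0.2], [-0.8, 1.0], [1.3, 1.7], [0.3, 0.4], [0.7, 0.1], [-0.6, 0.8], [-0.1, -1.2], [0.0, -1.1], [-0.1, -1.1]]
('side',) [ 0.74428076  0.01845601 -0.09320755] 
 [[-1.4, -0.9], [-0.5, -1.4], [0.9, 2.1], [0.9, -1.4], [-0.1, 0.6]]
('top', 'side') [ 0.74369159  0.02009984 -0.096324  ] 
 [[-0.3, -0.2], [-0.1, -0.3], [-0.7, 1.1], [1.4, 1.6], [0.4, 0.3], [0.8, 0.0], [-0.5, 0.7], [-0.1, -1.2], [0.1, -1.2], [-0.0, -1.2], [-1.6, -0.5], [-0.3, -1.1], [0.6, 2.8], [1.1, -0.9], [0.0, 1.0]]
L [0.6698 0.0875 0.142 ] 0.676
M [0.666  0.0477 0.142 ] 0.668
R [0.6621 0.0079 0.142 ] 0.662
knob [ 0.6544 -0.0717  0.14  ] 0.658
handle [0.5745 0.0364 0.095 ] 0.576
```

>>> move_arm(translation=[[25.3,-19.4,0],[25.3,-19.4,0],[25.3,-19.4,0],[25.3,-19.4,0],[25.3,-19.4,0],[25.3,-19.4,0],[25.3,-19.4,0],[25.3,-19.4,0]], twist=[0,0,0,0,0,0,0,0], jaw=[1,1,1,1,1,1,1,1], grip_force=30)

```text
t: 0.77
ee_pos: [0.3194, -0.3689, 0.256]
tool_rot: [-0.0, 0.99, 0.141, -0.0]
ft_force: [0.0, -0.2, -0.2]
finger_gap: 0.0002
grasp_force: 0.0
```

>>> move_arm(translation=[[25.3,-19.4,0],[25.3,-19.4,0],[25.3,-19.4,0],[25.3,-19.4,0],[25.3,-19.4,0],[25.3,-19.4,0],[25.3,-19.4,0],[25.3,-19.4,0]], twist=[0,0,0,0,0,0,0,0], jaw=[1,1,1,1,1,1,1,1])

```text
t: 1.43
ee_pos: [0.4703, -0.1631, 0.256]
tool_rot: [-0.0, 0.99, 0.141, -0.0]
ft_force: [0.4, -0.2, -0.3]
finger_gap: -0.0002
grasp_force: 0.0
```

>>> move_arm(translation=[[25.3,-19.4,0],[25.3,-19.4,0],[25.3,-19.4,0],[25.3,-19.4,0],[25.3,-19.4,0],[25.3,-19.4,0],[25.3,-19.4,0],[25.3,-19.4,0]], twist=[0,0,0,0,0,0,0,0], jaw=[1,1,1,1,1,1,1,1])

```text
t: 2.1
ee_pos: [0.6211, 0.0426, 0.2558]
tool_rot: [-0.0, 0.99, 0.142, -0.0]
ft_force: [-0.5, -0.3, 1.2]
finger_gap: -0.0001
grasp_force: 0.0
```

```bash
python3 - <<'E'
from workcell import robot
import cv2,numpy as np
s=robot.get_state();print(s["t"],s["ee_pos"],s["tool_rot"],s["joint_positions"],s["ft_force"])
c=robot.camera("wrist"); cv2.imwrite("pics/w0.png",c["image"][:,:,::-1]); print(c["intrinsics"],c["extrinsics"])
np.savez("wrist.npz",K=c["intrinsics"],E=c["extrinsics"],im=c["image"])
E
```

```text
2.1 [0.6211203  0.04255182 0.25576679] [-1.50086234e-05  9.89935406e-01  1.41519592e-01 -3.11814789e-04] [-1.41233055e-01  1.74777273e-01  1.72965115e-01  1.56959134e+00
 -1.45456836e-04  2.71636705e+00] [-0.49897624 -0.31729606  1.20100122]
[[325.1922621    0.         279.84077022]
 [  0.         325.1922621  201.8828998 ]
 [  0.           0.           1.        ]] [[ 2.80886698e-01 -9.59740742e-01 -6.09073152e-04 -1.33393154e-01]
 [-9.21433509e-01 -2.69852744e-01  2.79534944e-01  5.46731419e-01]
 [-2.68445435e-01 -7.79564270e-02 -9.60135326e-01  5.49078293e-01]
 [ 0.00000000e+00  0.00000000e+00  0.00000000e+00  1.00000000e+00]]
```

View pics/w0.png

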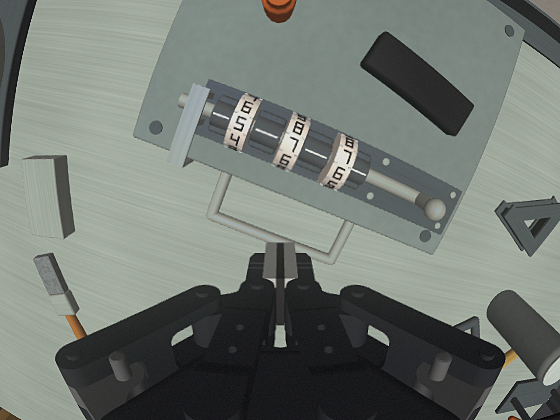

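The wrist picture shows digits: left wheel 6/5/4 with 5 at (240,127), middle 8/7/6 with 7 at (291,145), and right 8/7/6 with 7 at (346,159). I'll check the wheel-top projections against these.

```bash
python3 - <<'E'
from h import *
c=np.load("wrist.npz");p=np.load("pose.npy")
W=cw(p,[[-80,60,142],[-80,20,142],[-80,-20,142],[-80,-100,152],[-80,40,131],[-80,0,131]])
q=W@c["E"][:3,:3].T+c["E"][:3,3]
o=cv2.fisheye.distortPoints((q[:,:2]/q[:,2:])[None],c["K"],np.zeros(4))[0];print(o.round(1))
im=c["im"][70:230,180:460,::-1]
im=cv2.resize(im,None,fx=2.8,fy=2.8,interpolation=cv2.INTER_CUBIC)
for u in o: cv2.circle(im,tuple(int(v) for v in ((u-[180,70])*2.8)),3,(0,0,255),-1)
cv2.imwrite("pics/w0c.png",im)
E
```

```text
[[238.7 125.5]
 [290.8 145.8]
 [341.2 166.6]
 [433.6 209. ]
 [265.4 134.4]
 [314.8 154.2]]
```

View pics/w0c.png

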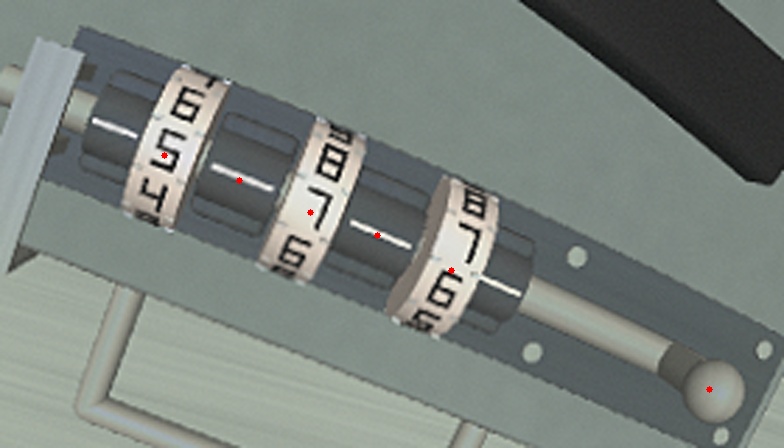

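>>> move_arm(translation=[[0,0,0],[0,0,0],[0,0,0],[0,0,0],[0,0,0],[0,0,0],[0,0,0],[0,0,0]], twist=[0.1,0.1,0.1,0,0,0,0,0], jaw=[1,1,1,1,1,1,1,1])

```text
t: 2.82
ee_pos: [0.6205, 0.0409, 0.2562]
tool_rot: [0.0, 1.0, -0.007, -0.0]
ft_force: [-0.4, -0.7, -0.3]
finger_gap: 0.0003
grasp_force: 0.0
```

The line reads left 5, middle 7, and right about 6.5, between 6 and 7. The projections agree to about 2 mm. Next I go over the left wheel.

>>> move_arm(translation=[[20,-24,0],[20.6,-24,0],[0,0,25],[0,0,25],[0,0,25],[0,0,0],[0,0,0],[0,0,0]], twist=[0,0,0,0,0,0,0,0], jaw=[1,1,1,1,1,1,1,1])

```text
t: 3.48
ee_pos: [0.6624, 0.0881, 0.1831]
tool_rot: [0.0, 1.0, -0.008, 0.001]
ft_force: [0.4, 0.6, -0.7]
finger_gap: 0.0001
grasp_force: 0.0
```

>>> move_arm(translation=[[0,0,3],[0,0,3],[0,0,2],[0,0,2],[0,0,1],[0,0,0],[0,0,0],[0,0,0]], twist=[0,0,0,0,0,0,0,0], jaw=[1,1,1,1,1,1,1,1])

```text
t: 4.15
ee_pos: [0.662, 0.0883, 0.1704]
tool_rot: [0.0, 1.0, -0.008, 0.0]
ft_force: [-0.6, -0.3, -0.2]
finger_gap: -0.0001
grasp_force: 0.0
```

>>> move_arm(translation=[[0,0,1],[0,0,1],[0,0,1],[0,0,1],[0,0,0],[0,0,0],[0,0,0],[0,0,0]], twist=[0,0,0,0,0,0,0,0], jaw=[1,1,1,1,1,1,1,1])

```text
t: 4.82
ee_pos: [0.6622, 0.0883, 0.1668]
tool_rot: [0.0, 1.0, -0.008, 0.0]
ft_force: [-1.0, -0.5, 5.6]
finger_gap: -0.0001
grasp_force: 2.7
```

>>> move_arm(translation=[[3,0.25,0.2],[3,0.25,0],[3,0.25,0],[3,0.25,0],[3,0.25,0],[0,0,0],[0,0,-12],[0,0,-18]], twist=[0,0,0,0,0,0,0,0], jaw=[1,1,1,1,1,1,1,1])

```text
t: 5.48
ee_pos: [0.6756, 0.0869, 0.1943]
tool_rot: [-0.0, 1.0, -0.008, -0.002]
ft_force: [0.7, -0.0, 0.5]
finger_gap: -0.0001
grasp_force: 0.0
```

```bash
cat >> h.py <<'E'
def look(name):
    from workcell import robot
    s=robot.get_state();print(s["t"],s["ee_pos"].round(4),s["ft_force"].round(1))
    p=np.load("pose.npy");k=robot.camera("wrist");c={"K":k["intrinsics"],"E":k["extrinsics"]}
    # rectified tile of each wheel seen at its top: homography of tangent plane patch
    P=cw(p,[[-80,y+a,142] for y in(60,20,-20) for a in(-20,20)]+[[-80,-100,152]])
    q=P@c["E"][:3,:3].T+c["E"][:3,3]
    o=cv2.fisheye.distortPoints((q[:,:2]/q[:,2:])[None],c["K"],np.zeros(4))[0]
    x0,y0=np.maximum(o.min(0)-35,0).astype(int);x1,y1=(o.max(0)+35).astype(int)
    im=np.ascontiguousarray(k["image"][y0:y1,x0:x1,::-1]);f=min(800/im.shape[1],600/im.shape[0])
    im=cv2.resize(im,None,fx=f*.99,fy=f*.99,interpolation=cv2.INTER_CUBIC)
    cv2.imwrite(f"pics/{name}.png",im)
E
python3 -c "from h import *;look('w1')"
```

```text
5.4833 [0.6756 0.0869 0.1943] [ 0.7 -0.   0.5]
```

View pics/w1.png

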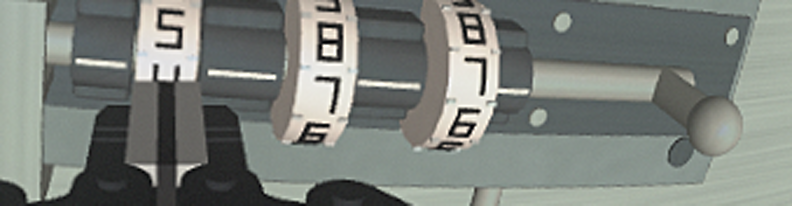

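The left wheel now has 4 at the line (just hidden by the tip, with 5 one step behind). The middle still reads 7 and the right about 6.5. Next is the right wheel.

>>> move_arm(translation=[[-7,26,0],[-7,26,0],[-7.7,26.5,0],[0,0,14],[0,0,12],[0,0,0],[0,0,0],[0,0,0]], twist=[0,0,0,0,0,0,0,0], jaw=[1,1,1,1,1,1,1,1])

```text
t: 6.2
ee_pos: [0.654, 0.0095, 0.1702]
tool_rot: [-0.0, 1.0, -0.008, -0.0]
ft_force: [-0.8, 0.6, 0.3]
finger_gap: 0.0001
grasp_force: 0.0
```

>>> move_arm(translation=[[0,0.5,2],[0,0.5,1],[0,0,0.8],[0,0,0],[0,0,0],[0,0,0],[0,0,0],[0,0,0]], twist=[0,0,0,0,0,0,0,0], jaw=[1,1,1,1,1,1,1,1])

```text
t: 6.87
ee_pos: [0.6542, 0.0079, 0.1668]
tool_rot: [-0.0, 1.0, -0.008, 0.0]
ft_force: [0.3, 2.3, 5.3]
finger_gap: -0.0002
grasp_force: 2.7
```

>>> move_arm(translation=[[4,0.3,0.2],[4,0.3,0],[4,0.3,0],[4,0.3,0],[0,0,0],[0,0,-8],[-16,-1.2,0],[0,0,0]], twist=[0,0,0,0,0,0,0,0], jaw=[1,1,1,1,1,1,1,1])

```text
t: 7.53
ee_pos: [0.6524, 0.0079, 0.1742]
tool_rot: [0.0, 1.0, -0.008, -0.001]
ft_force: [0.5, 0.7, -0.1]
finger_gap: 0.0
grasp_force: 0.0
```

```bash
python3 -c "from h import *;look('w2')"
```

```text
7.5333 [0.6524 0.0079 0.1742] [ 0.5  0.7 -0.1]
```

View pics/w2.png

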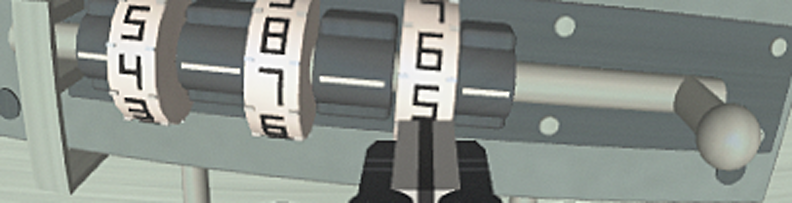

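The picture shows left 4 (130,72), middle 7 (270,85), and right 5 (425,100), all settled. Three more one-digit strokes are needed.

>>> move_arm(translation=[[0,0,5],[0,0,3],[0,0,0],[3.6,0.3,0],[3.6,0.3,0],[3.6,0.3,0],[3.6,0.3,0],[0,0,0]], twist=[0,0,0,0,0,0,0,0], jaw=[1,1,1,1,1,1,1,1])

```text
t: 8.25
ee_pos: [0.6697, 0.0059, 0.167]
tool_rot: [0.0, 1.0, -0.008, 0.001]
ft_force: [-0.0, 0.2, 8.4]
finger_gap: 0.0002
grasp_force: 3.9
```

>>> move_arm(translation=[[0,0,-8],[0,0,0],[-14.4,-1.2,0],[0,0,0],[0,0,0],[0,0,5],[0,0,3],[0,0,0]], twist=[0,0,0,0,0,0,0,0], jaw=[1,1,1,1,1,1,1,1])

```text
t: 8.92
ee_pos: [0.6548, 0.0075, 0.1669]
tool_rot: [0.0, 1.0, -0.008, 0.001]
ft_force: [-0.4, 0.2, 4.4]
finger_gap: 0.0001
grasp_force: 2.1
```

>>> move_arm(translation=[[3.6,0.3,0],[3.6,0.3,0],[3.6,0.3,0],[3.6,0.3,0],[0,0,0],[0,0,-8],[0,0,0],[-14.4,-1.2,0]], twist=[0,0,0,0,0,0,0,0], jaw=[1,1,1,1,1,1,1,1])

```text
t: 9.58
ee_pos: [0.6553, 0.0072, 0.174]
tool_rot: [0.0, 1.0, -0.008, 0.001]
ft_force: [-0.4, 0.1, 0.6]
finger_gap: -0.0
grasp_force: 0.0
```

>>> move_arm(translation=[[0,0,0],[0,0,5],[0,0,3],[0,0,0],[3.6,0.3,0],[3.6,0.3,0],[3.6,0.3,0],[3.6,0.3,0]], twist=[0,0,0,0,0,0,0,0], jaw=[1,1,1,1,1,1,1,1])

```text
t: 10.25
ee_pos: [0.6695, 0.006, 0.1669]
tool_rot: [0.0, 1.0, -0.008, 0.001]
ft_force: [-1.2, 1.2, 7.9]
finger_gap: -0.0004
grasp_force: 4.1
```

>>> move_arm(translation=[[0,0,0],[0,0,-8],[0,0,-12],[-15,-1.2,-15],[-15,0,0],[0,0,0],[0,0,0],[0,0,0]], twist=[0,0,0,0,0,0,0,0], jaw=[1,1,1,1,1,1,1,1])

```text
t: 10.92
ee_pos: [0.6387, 0.0078, 0.2011]
tool_rot: [0.0, 1.0, -0.008, 0.0]
ft_force: [-0.4, -0.1, -0.0]
finger_gap: 0.0004
grasp_force: 0.0
```

```bash
python3 -c "from h import *;look('w3')"
```

```text
10.9167 [0.6387 0.0078 0.2011] [-0.4 -0.1 -0. ]
```

View pics/w3.png

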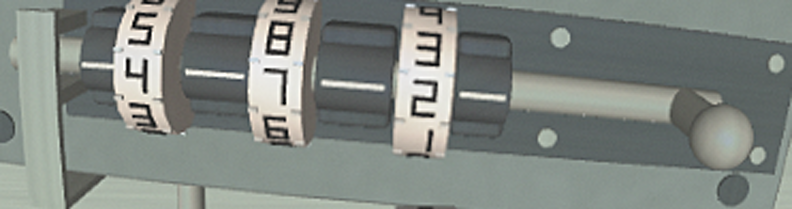

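The wheels read 4-7-2, at (135,78), (278,86) and (425,98). Now the bolt knob.

>>> move_arm(translation=[[10,25,0],[9.3,24.4,0],[0,0,0],[0,0,0],[0,0,15],[0,0,15],[0,0,14],[0,0,0]], twist=[0,0,0,0,0,0,0,0], jaw=[1,1,1,1,1,1,1,1])

```text
t: 11.63
ee_pos: [0.6552, -0.0407, 0.1532]
tool_rot: [-0.001, 1.0, -0.008, -0.002]
ft_force: [-0.2, 1.1, -0.9]
finger_gap: 0.0005
grasp_force: 0.0
```

>>> move_arm(translation=[[0,0,0],[-0.3,3,0],[-0.2,3,0],[-0.3,3,0],[-0.2,3,0],[-0.2,3,0],[0,0,0],[0,0,0]], twist=[0,0,0,0,0,0,0,0], jaw=[1,1,1,1,1,1,1,1])

```text
t: 12.3
ee_pos: [0.6554, -0.0572, 0.1572]
tool_rot: [0.0, 1.0, -0.008, 0.0]
ft_force: [0.3, 0.7, -1.0]
finger_gap: 0.0004
grasp_force: 0.0
```

>>> move_arm(translation=[[-0.2,2.5,0],[-0.2,2.5,0],[-0.2,2.5,0],[-0.2,2.5,0],[0,0,0],[0,0,0],[0,0,0],[0,0,0]], twist=[0,0,0,0,0,0,0,0], jaw=[1,1,1,1,1,1,1,1])

```text
t: 12.97
ee_pos: [0.6544, -0.0669, 0.157]
tool_rot: [0.0, 1.0, -0.008, -0.0]
ft_force: [0.3, -0.7, 0.6]
finger_gap: -0.0003
grasp_force: 0.0
```

>>> move_arm(translation=[[0,0,0],[0,0,0],[0,0,0],[0,0,0],[0,1,0],[-0.2,1.5,0],[-0.1,1.5,0],[-0.1,1.5,0]], twist=[0,0,0,0,0,0,0,0], jaw=[1,1,1,1,1,1,1,1])

```text
t: 13.63
ee_pos: [0.6539, -0.0722, 0.1571]
tool_rot: [-0.0, 1.0, -0.008, 0.0]
ft_force: [0.4, 1.5, 0.3]
finger_gap: -0.0
grasp_force: 1.0
```

```bash
python3 - <<'E'
from h import *
from workcell import robot
p=np.load("pose.npy")
for n in("top","side"):
    k=robot.camera(n); np.savez(n+"1.npz",im=k["image"],K=k["intrinsics"],E=k["extrinsics"])
    pr=proj({"K":k["intrinsics"],"E":k["extrinsics"]},cw(p,[[-80,-100,152],[-80,-130,152]]));print(n,pr.round(1))
a=[]
for n,(x,y,w,h) in dict(top=(195,125,115,70),side=(185,180,115,70)).items():
    for f in(n,n+"1"): a.append(cv2.resize(np.load(f+".npz")["im"][y:y+h,x:x+w,::-1],None,fx=3.4,fy=3.4,interpolation=cv2.INTER_CUBIC))
cv2.imwrite("pics/cmp.png",cv2.convertScaleAbs(np.vstack([np.hstack(a[:2]),np.hstack(a[2:])]),alpha=1.4))
E
```

```text
top [[279.8 152.4]
 [292.6 153.6]]
side [[238.9 198.7]
 [243.4 192.3]]
```

View pics/cmp.png

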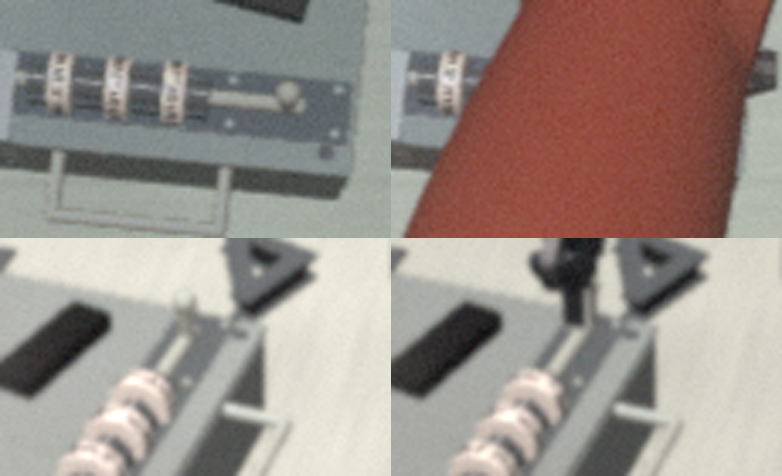

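The finger stands where the knob was, at about (580,320) in the lower-right panel. The force is about 2 N drag, so the bolt is moving freely. I continue until the stop shows.

>>> move_arm(translation=[[-0.1,1.5,0],[-0.1,1.5,0],[-0.1,1.5,0],[-0.1,1.5,0],[-0.1,1,0],[-0.1,1,0],[-0.1,1,0],[-0.1,1,0]], twist=[0,0,0,0,0,0,0,0], jaw=[1,1,1,1,1,1,1,1])

```text
t: 14.4
ee_pos: [0.6531, -0.08, 0.157]
tool_rot: [-0.002, 1.0, -0.007, 0.0]
ft_force: [1.8, 16.6, 1.6]
finger_gap: 0.0003
grasp_force: 8.5
```

At the stop (16.6 N). I back off, lift, and go to the handle.

>>> move_arm(translation=[[0,0,0],[0,-8,0],[0,0,0],[0,0,-20],[0,0,-20],[0,0,0],[-14,-26.8,0],[-14,-26.8,0]], twist=[0,0,0,0,0,0,0,0], jaw=[1,1,1,1,1,1,1,1])

```text
t: 15.07
ee_pos: [0.6261, -0.0214, 0.1969]
tool_rot: [0.001, 1.0, -0.009, 0.0]
ft_force: [0.4, 0.9, 0.5]
finger_gap: 0.0003
grasp_force: 0.0
```

>>> move_arm(translation=[[-14,-26.8,0],[-14,-26.8,0],[0,0,0],[0,0,0],[0,0,20],[0,0,20],[0,0,0],[0,0,0]], twist=[0,0,0,0,0,0,0,0], jaw=[1,1,1,1,1,1,1,1])

```text
t: 15.73
ee_pos: [0.5984, 0.0329, 0.1561]
tool_rot: [0.0, 1.0, -0.009, -0.001]
ft_force: [-0.4, -0.2, 0.5]
finger_gap: 0.0002
grasp_force: 0.0
```

>>> move_arm(translation=[[0,0,16],[0,0,16],[0,0,16],[0,0,0],[0,0,0],[-5,-0.4,0],[-5,-0.4,0],[-5,-0.4,0]], twist=[0,0,0,0,0,0,0,0], jaw=[1,1,1,1,1,1,1,1])

```text
t: 16.4
ee_pos: [0.5846, 0.035, 0.1108]
tool_rot: [0.0, 1.0, -0.008, 0.002]
ft_force: [2.9, -0.1, 1.6]
finger_gap: -0.0001
grasp_force: 1.2
```

>>> move_arm(translation=[[-5,-0.4,0],[-5,-0.4,0],[-5,-0.4,0],[0,0,0],[0,0,0],[0,0,0],[-3,-0.2,0],[-3,-0.2,0]], twist=[0,0,0,0,0,0,0,0], jaw=[1,1,1,1,1,1,1,1])

```text
t: 17.07
ee_pos: [0.5629, 0.0372, 0.1089]
tool_rot: [-0.0, 1.0, -0.008, 0.0]
ft_force: [2.0, 0.1, -1.3]
finger_gap: 0.0001
grasp_force: 1.1
```

>>> move_arm(translation=[[-5,-0.4,0],[-5,-0.4,0],[-5,-0.4,0],[-5,-0.4,0],[-5,-0.4,0],[-5,-0.4,0],[-5,-0.4,0],[-5,-0.4,0]], twist=[0,0,0,0,0,0,0,0], jaw=[1,1,1,1,1,1,1,1])

```text
t: 17.73
ee_pos: [0.5224, 0.0412, 0.1091]
tool_rot: [0.0, 1.0, -0.008, 0.0]
ft_force: [2.5, 0.6, -1.4]
finger_gap: 0.0002
grasp_force: 1.2
```

>>> move_arm(translation=[[-5,-0.4,0],[-5,-0.4,0],[-5,-0.4,0],[-5,-0.4,0],[-5,-0.4,0],[-5,-0.4,0],[-4,-0.3,0],[-3,-0.3,0]], twist=[0,0,0,0,0,0,0,0], jaw=[1,1,1,1,1,1,1,1])

```text
t: 18.4
ee_pos: [0.4855, 0.0447, 0.1091]
tool_rot: [0.0, 1.0, -0.008, 0.0]
ft_force: [3.1, 0.6, -0.7]
finger_gap: -0.0002
grasp_force: 1.1
```

>>> move_arm(translation=[[-2,-0.1,0],[-2,-0.1,0],[-2,-0.2,0],[-2,-0.2,0],[0,0,0],[0,0,0],[0,0,0],[0,0,0]], twist=[0,0,0,0,0,0,0,0], jaw=[1,1,1,1,1,1,1,1])

```text
t: 19.07
ee_pos: [0.4778, 0.0453, 0.1089]
tool_rot: [0.0, 1.0, -0.008, -0.0]
ft_force: [-0.2, -0.1, 0.7]
finger_gap: 0.0002
grasp_force: 0.0
```

>>> move_arm(translation=[[-2,-0.1,0],[-2,-0.2,0],[-1.5,-0.1,0],[-1,-0.1,0],[-1,-0.1,0],[-1,0,0],[-1,0,0],[0,0,0]], twist=[0,0,0,0,0,0,0,0], jaw=[1,1,1,1,1,1,1,1])

```text
t: 19.73
ee_pos: [0.4718, 0.0458, 0.1095]
tool_rot: [0.0, 1.0, -0.008, 0.004]
ft_force: [20.5, -0.2, -14.0]
finger_gap: -0.0003
grasp_force: 10.6
```

>>> move_arm(translation=[[5,0.4,0],[4,0.3,0],[0,0,0],[0,0,-20],[0,0,-40],[0,0,-40],[0,0,0],[0,0,0]], twist=[0,0,0,0,0,0,0,0], jaw=[1,1,1,1,1,1,1,1])

```text
t: 20.4
ee_pos: [0.4785, 0.0452, 0.2116]
tool_rot: [0.0, 1.0, -0.008, 0.002]
ft_force: [-0.6, -0.5, -0.3]
finger_gap: 0.0
grasp_force: 0.0
```

```bash
python3 - <<'E'
from h import *
from workcell import robot
s=robot.get_state();print(s["t"],s["ee_pos"].round(4),s["ft_force"].round(1))
p=np.load("pose.npy");a=np.load("side.npz");k=robot.camera("side")
g=lambda im:cv2.cvtColor(im,cv2.COLOR_RGB2GRAY)
A,B=g(a["im"]),g(k["image"])
for nm,P,d,r in(("ball",[-80,-100,152],[0,-30,0],5),("handleR",[-170,-60,95],[-120,0,0],6),("eye",[-80,98,130],[-120,0,0],8)):
    u,v=(proj(a,cw(p,[P,np.add(P,d)])))
    x,y=u.round().astype(int);T=A[y-r:y+r+1,x-r:x+r+1]
    x0,y0=(v-30).astype(int);S=B[y0:y0+61,x0:x0+61]
    m=cv2.matchTemplate(S,T,cv2.TM_CCOEFF_NORMED);_,mx,_,l=cv2.minMaxLoc(m)
    print(nm,"start",u.round(1),"expected",v.round(1),"found",(u.round(0)*0+[x0+l[0]+r,y0+l[1]+r]+(u-u.round())).round(1),round(mx,2))
# wrist: ball brightness at predicted spots
E
```

```text
20.4 [0.4785 0.0452 0.2116] [-0.6 -0.5 -0.3]
ball start [238.9 198.7] expected [243.4 192.3] found [254.9 174.7] 0.93
handleR start [268.7 234.1] expected [317.6 244.3] found [317.7 244.1] 0.86
eye start [204.4 257.5] expected [258.2 270. ] found [280.4 274.5] 0.61
```

```bash
python3 - <<'E'
from h import *
from workcell import robot
p=np.load("pose.npy");a=np.load("side.npz");b=robot.camera("side")["image"]
P=cw(p,[[-80,-100-d,152] for d in range(0,34,3)]+[]);o=proj(a,P)
s=lambda im,o:cv2.remap(cv2.cvtColor(im,cv2.COLOR_RGB2GRAY),o[:,0].astype('f4'),o[:,1].astype('f4'),1).ravel().tolist()
print("ball z path start",s(a["im"],o),"\n now",s(b,o))
r=6;x,y=o[0].round().astype(int);T=a["im"][y-r:y+r+1,x-r:x+r+1]
x0,y0=o[-2].round().astype(int)
m=cv2.matchTemplate(b[y0-r-9:y0+r+13,x0-r-9:x0+r+6],T,cv2.TM_CCOEFF_NORMED);_,mx,_,l=cv2.minMaxLoc(m);print(o[0],o[-2],(x0-9+l[0],y0-9+l[1]),mx)
k=robot.camera("wrist");q=P@k["extrinsics"][:3,:3].T+k["extrinsics"][:3,3]
w=cv2.fisheye.distortPoints((q[:,:2]/q[:,2:])[None],k["intrinsics"],np.zeros(4))[0];print(w[[0,10]].round(),s(k["image"],w))
E
```

```text
ball z path start [141, 147, 148, 150, 152, 156, 161, 162, 164, 165, 164, 164] 
 now [149, 152, 149, 144, 137, 126, 112, 108, 115, 126, 134, 140]
[238.90771671 198.66956247] [243.37930027 192.25221934] (np.int64(234), np.int64(199)) 0.8702254295349121
[[464. -45.]
 [501. -30.]] [0, 0, 0, 0, 0, 0, 0, 0, 0, 0, 0, 0]
```

```bash
python3 - <<'E'
from h import *
from workcell import robot
a=np.load("side.npz");b=robot.camera("side")["image"]
A,B=[cv2.cvtColor(i,cv2.COLOR_RGB2GRAY).astype(int)[183:214,230:256] for i in(a["im"],b)]
print((B-A)[::1]//5)
p=np.load("pose.npy")
for d in(0,20,30): print(d,proj(a,cw(p,[[-80,-100-d,z] for z in(152,140,126)])).round(1).tolist())
E
```

```text
[[ -2  -2  -2  -2  -2  -2  -2  -2  -2  -1  -2  -3  -2  -2  -2  -2  -2  -2
   -2  -2  -2  -2  -1  -1  -1  -1]
 [ -2  -2  -2  -2  -2  -2  -2  -2  -2  -2  -2  -2  -2  -2  -2  -2  -2  -2
   -2  -1  -1  -1  -1  -1  -1  -1]
 [ -2  -2  -1  -2  -2  -3  -2  -2  -2  -2  -2  -2  -2  -2  -2  -2  -2  -2
   -2  -2  -2  -2  -1  -1  -1  -1]
 [ -2  -3  -1  -1  -2  -2  -2  -2  -2  -2  -2  -2  -2  -2  -2  -2  -2  -2
   -2  -1  -3  -1  -2  -1  -1  -2]
 [ -2  -2  -2  -2  -2  -2  -2  -2  -1  -2  -2  -2  -2  -2  -2  -2  -2  -2
   -2  -2  -2  -2  -1  -1  -1  -1]
 [ -2  -2  -2  -2  -2  -2  -2  -2  -1  -2  -2  -2  -2  -2  -2  -3  -2  -2
   -2  -2  -2  -2  -1  -2  -1  -1]
 [ -2  -2  -2  -2  -2  -2  -2  -2  -2  -2  -2  -2  -2  -2  -3  -4  -3  -3
   -3  -2  -2  -1  -1  -1  -1  -1]
 [ -2  -2  -2  -2  -1  -2  -2  -3  -2  -2  -3  -3  -2  -3  -3  -5  -6  -5
   -3  -2  -2  -2  -1  -1  -2  -2]
 [ -3  -2  -3  -2  -2  -3  -2  -2  -2  -3  -5  -4  -4  -3  -4  -6  -8  -6
   -4  -3  -2  -1  -2  -2  -1  -1]
 [ -2  -2  -2  -2  -2  -2  -2  -2  -2  -4  -5  -6  -6  -5  -6  -8 -10  -8
   -3  -3  -2  -1  -2  -2  -1  -1]
 [ -1  -2 
[... 1734 characters left out ...]
 [ -2  -2  -2  -2  -1  -1  -1  -1   1   2   3   2   1  -1  -1  -1  -2  -2
   -2  -1  -2  -1  -2  -2  -1  -1]
 [ -1  -2  -2  -2  -1  -1  -1  -2  -2  -1   0   0   0  -1  -2  -1  -1  -1
   -2  -1  -1  -1  -1  -1  -2  -1]
 [ -1  -2  -1  -2  -1  -1  -1  -1  -2  -1  -2  -1  -1  -1  -1  -1  -1  -1
   -1  -2  -1  -2  -1  -1  -2  -1]
 [ -1  -1  -2  -1  -1  -2  -1  -2  -1  -1  -2  -2  -2  -1  -2  -1  -1  -1
   -1  -2  -2  -1  -1  -2  -2  -2]
 [ -2  -2  -1  -1  -1  -2  -1  -2  -2  -1  -1  -2  -1  -1  -1  -1  -2  -1
   -1  -2  -1  -2  -2  -2  -1  -2]]
0 [[238.9, 198.7], [239.1, 202.7], [239.3, 207.4]]
20 [[241.9, 194.4], [242.1, 198.4], [242.3, 203.0]]
30 [[243.4, 192.3], [243.5, 196.3], [243.7, 200.9]]
```

```bash
python3 -c "
from workcell import robot
print(robot.job_done())"
```

```text
the job is handed in; nothing more can be done
None
```

The job is handed in: wheels rolled to 4-7-2, bolt drawn to its stop, drawer pulled to its stop and left open with the arm lifted clear; the hand-in call did not return a verdict.

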